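# Unload the edge-sanding jig

### The job

The drawer fronts in the edge-sanding jig are done: at each loaded station flip the spring finger up before you move the front, take the front out and lay it square and flush on the pile on the stacking board, lowering it until you feel it rest and without pressing hard on the pile. Leave all three fingers of the jig folded down again, and hang the sanding block on the long free peg of the rack by the eye of its handle. Leave the other things on the bench where they are.

Things in the scene. Friction and masses are not known exactly. Their poses are not given: they have to be found in the camera images.
- jig: edge-sanding jig, fixed: wood baseboard 200 (x) x 355 (y) x 18 mm, origin at the centre of its underside, x away from the robot. Stations a, b, c at y = +115, 0, -115 mm, each with a fence 10 mm high (near face x = +10), side cleats 8 mm high (x -11 to +9, y 30 mm off centre) and, behind, a steel bracket 34 x 27 mm, top 58 mm above the bench, with the finger's pivot at x = +68, z = 48 mm.
- front_a: drawer front in the left station (None if absent today): plywood 120 (x) x 56 (y) x 12 mm, 60 g, with a finger slot through it (16 x 30 mm, centred at x = -30 mm). Origin at the centre of its underside. At the start it lies on the baseboard with its centre at the jig's x = -51 mm, far end at the fence, the finger's tip pressing on it about 20 mm from that end; nothing stands beside its near half.
- front_b: drawer front in the middle station (None if absent today): plywood 120 (x) x 56 (y) x 12 mm, 60 g, with a finger slot through it (16 x 30 mm, centred at x = -30 mm). Origin at the centre of its underside. At the start it lies on the baseboard with its centre at the jig's x = -51 mm, far end at the fence, the finger's tip pressing on it about 20 mm from that end; nothing stands beside its near half.
- front_c: drawer front in the right station (None if absent today): plywood 120 (x) x 56 (y) x 12 mm, 60 g, with a finger slot through it (16 x 30 mm, centred at x = -30 mm). Origin at the centre of its underside. At the start it lies on the baseboard with its centre at the jig's x = -51 mm, far end at the fence, the finger's tip pressing on it about 20 mm from that end; nothing stands beside its near half.
- finger_a (a joint): hinge of the left station's spring finger (rad), a steel arm 16 mm wide reaching 88 mm from its pivot towards the robot, rubber tip below at 80 mm. 0 = pressing on a front, -0.15 = down on the bare baseboard (stop), 1.5 = standing up (stop). Over-centre spring: below about 0.85 it snaps down (3.5 N at the tip), above that up, and stays. About 4 N at the knob works it either way.
- knob_a (a point): centre of the black ball knob, 24 mm across, on an 8 mm stalk on the left finger. It swings about the pivot at 92 mm radius: with the finger at 0 it is 78 mm on the robot's side of the pivot and 48 mm above it; at 1.5, 42 mm beyond and 81 mm above it. The ball can turn between gripper pads.
- finger_b (a joint): hinge of the middle station's spring finger (rad), a steel arm 16 mm wide reaching 88 mm from its pivot towards the robot, rubber tip below at 80 mm. 0 = pressing on a front, -0.15 = down on the bare baseboard (stop), 1.5 = standing up (stop). Over-centre spring: below about 0.85 it snaps down (3.5 N at the tip), above that up, and stays. About 4 N at the knob works it either way.
- knob_b (a point): centre of the black ball knob, 24 mm across, on an 8 mm stalk on the middle finger. It swings about the pivot at 92 mm radius: with the finger at 0 it is 78 mm on the robot's side of the pivot and 48 mm above it; at 1.5, 42 mm beyond and 81 mm above it. The ball can turn between gripper pads.
- finger_c (a joint): hinge of the right station's spring finger (rad), a steel arm 16 mm wide reaching 88 mm from its pivot towards the robot, rubber tip below at 80 mm. 0 = pressing on a front, -0.15 = down on the bare baseboard (stop), 1.5 = standing up (stop). Over-centre spring: below about 0.85 it snaps down (3.5 N at the tip), above that up, and stays. About 4 N at the knob works it either way.
- knob_c (a point): centre of the black ball knob, 24 mm across, on an 8 mm stalk on the right finger. It swings about the pivot at 92 mm radius: with the finger at 0 it is 78 mm on the robot's side of the pivot and 48 mm above it; at 1.5, 42 mm beyond and 81 mm above it. The ball can turn between gripper pads.
- board: grey stacking board 165 (x) x 100 (y) x 12 mm, fixed, origin at the centre of its underside. On its middle stands the pile of finished drawer fronts, long sides along the board's x, centred over the board's origin. The pile does not budge; its height differs each time and is not given: its top lies 24 to 72 mm above the bench. Nothing stands along its sides.
- sander: wooden sanding block, 220 g, standing on its sole, origin at the centre of the sole's underside: sole 120 (x) x 60 (y) x 20 mm, upright loop handle along its middle, 18 mm thick (y), 90 mm long (x), top at z = 100 mm. Its top bar spans z = 70 to 100 mm; below is the eye, an opening through the handle along y, 40 mm wide (x) and 30 mm high (z = 40 to 70 mm).
- sander_eye (a point): centre of the eye of the sanding block's handle, 55 mm above the sole's underside
- rack: peg rack on the robot's left, fixed: white perforated panel (face at y = 0, x from -65 to +195 mm, top 195 mm above the bench) whose pegs point to its -y, the robot's right. Origin on the bench below the root of the free peg, the long bare one near the robot's end of the panel, a steel rod 10 mm thick. Other tools hang at x above +100 mm and stand out 25 mm.
- peg_tip (a point): tip of the free peg: 95 mm out from the panel, its axis 185 mm above the bench (the peg climbs 20 mm towards its tip)
- peg_root (a point): where the free peg's axis leaves the panel, 165 mm above the bench
- glue: bystander: yellow glue bottle, 54 mm across, 160 mm tall, standing; origin at its base
- tape: bystander: roll of paper tape, 100 mm across, 24 mm high, lying flat; origin at its underside
- offcut: bystander: plywood offcut 100 x 42 x 18 mm, not a drawer front; origin at its underside
- screwdriver: bystander: screwdriver lying at the back of the bench
- mug: bystander: white mug, 80 mm across, 92 mm tall; origin at its base
- can: bystander: tin can, 84 mm across, 110 mm tall; origin at its base
- measure: bystander: yellow tape measure, 70 x 36 x 66 mm, standing on edge; origin at its underside
Things that resemble listed ones, but are neither listed nor needed, are in the scene too. Leave any grey or turquoise look-alike of the front_a alone.

How it is judged:
By the outcome, as a careful person would: the job done as asked, in the order asked, and still so for the second after the job is handed in, with the robot touching nothing.
Of front_a, front_b, front_c only 2 to 3 are there at a start; the rules pass over those that are not, and their reading is None.
At some moment in a run one of sander may be knocked a few centimetres aside while the robot is not near it.
Once in a run the grip may slacken for a moment while it holds something.
It also fails if it takes over 210 s, if anything falls off the work surface, if the arm or the gripper's body presses on something with over 40 N, if the wrist force passes 120 N, or if a joint passes its speed limit or range.

### The arm

A 7-joint arm with a two-finger parallel gripper is mounted at the origin on the work surface. World frame = base frame: x ahead of the robot, y to its left, z up, the work surface at z = 0. Lengths are in m, angles in degrees, forces in N, time in s.
With the tool pointing down it reaches from about 0.4 to 0.85 m from the base axis. Payload 10.4 kg.
Tool frame: the origin (TCP) lies at the centre of the arm's flange, where the gripper is bolted on; the fingertips stand 173 mm ahead of it and the grasp point (between the pads) lies 155 mm ahead of it; z points along the fingers, y is the line along which they close (so a half turn about z gives the same grasp; the last joint's range is limited). The gripper opens to 85 mm and grips with 20 to 120 N. Pads are 22 mm wide; open, the fingers measure 114 mm over their backs; the gripper's body (76 mm by 85 mm) begins 54 mm behind the grasp point. The pads swing forward as they close: fully open they stand 13 mm farther back than shut.
Start: joints at [72.158, 19.034, -3.707, 83.658, 1.238, 77.344, -5.071], TCP at [0.178, -0.599, 0.405] pointing down, gripper open.
Joint ranges: [-148.97, 148.97], [-28.65, 121.19], [-84.17, 76.75], [9.2, 138.47], [-72.65, 252.65], [3.7, 117.97], [-149.18, 149.18]. Speed limits (degrees/s): [127.2, 127.2, 159.86, 159.86, 180, 180, 180].

### API

Orientations are given as a 3x3 rotation matrix whose columns are the frame's x, y, z axes.
In Python, from rig import * gives the robot as it stands. The module is installed in compiled form; this text tells all that it offers. Calls block until the motion is done:
- move_ptp(position, orientation): joint-space move of the TCP to a pose.
- movel(position, v=0.15, attitude=None): straight line of the TCP; attitude=None keeps the orientation; v is the mean speed in m/s.
- move_joints(angles): joint-space move.
- release() and grasp(squeeze=None): open the fingers fully, or close them until they stop; squeeze is the grip in N (None keeps the last).
- hold(seconds).
- solve_ik(position, orientation): joint angles nearest the present ones, or None.
- state(): the state.
- read_camera(name): name is "scene" or "top" or "wrist"; returns the picture (400x640x3 uint8, blue, green, red); there is no depth.
- calibration(name): a dict with "vfov" (degrees; the focal length in pixels is half the picture's height over the tangent of half this angle, whatever the lens; pixels are square), "cx", "cy" (the principal point, pixels), "cam_to_world" (4x4, takes a point from camera to world coordinates). Camera axes: x right, y up, looking along -z (the intrinsics and any distortion apply to the point x, -y, -z); pixel columns grow to the right and rows downward; lengths in m; the calibration is good to about 2 mm. A picture is of the moment at which its call begins: read the wrist's pose just before it. calibration takes no time and is no camera call; for the wrist camera it gives the pose at the moment of the call.
A pose or a line that the arm cannot do raises IKError and nothing moves.
- close_job(): hands the job in; it is judged then, once.
The state is a dict: "time": time; "joints": joint angles; "qd": joint speeds; "effort": joint torques, N m; "ee_pos": TCP position; "tool_rot": TCP orientation; "force": force on the tool from outside, world axes, zero at the start; "moment": the same for the moment, N m; "grip_width": finger opening in m; "grip_force": force on a finger pad.
Only numpy, scipy, OpenCV 4.12 (cv2) and the standard library are available. Lean on these libraries where they do the work, as an engineer would, in place of code of your own. Each camera call takes 0.05 s, during which the arm holds its last target. There are 200 camera calls.

## Working session

There is one attempt and no reset: what is moved stays moved. The work goes in short steps, each a Python script; the robot and the scene stay as the last script left them, time stands still between calls to the robot, and variables do not carry over. Pictures are saved under pics/ and viewed, at most 14 in all, crops included, and the job is handed in when it is done.

```bash
mkdir -p pics; ls
python3 - <<'E'
from rig import *
import cv2
print(state())
for n in ("scene","top","wrist"):
    im=read_camera(n); cv2.imwrite(f"pics/{n}0.png",im); c=calibration(n); print(n,c)
E
```

```text
pics
{'time': 0.0, 'joints': array([72.15870595, 19.07095174, -3.70544663, 83.70651573,  1.23774085,
       77.3423687 , -5.06815458]), 'qd': array([ 0.00065895,  0.08170024, -0.05549793,  0.01497711,  0.03787096,
       -0.10715259, -0.00419852]), 'effort': array([ 8.79342610e-05, -6.25430775e+01,  4.96177026e-02, -3.91605091e+01,
        1.64282037e-02,  9.74672585e-03,  1.75604350e-05]), 'ee_pos': array([ 0.17794841, -0.59899481,  0.40392258]), 'tool_rot': array([[ 9.58578066e-01,  2.84829545e-01, -4.70522755e-04],
       [ 2.84829924e-01, -9.58577168e-01,  1.31452623e-03],
       [-7.66164611e-05, -1.39409497e-03, -9.99999025e-01]]), 'force': array([ 0.39501819, -0.84110724, -0.46286796]), 'moment': array([0.03663404, 0.0142219 , 0.07077537]), 'grip_force': 0.0, 'grip_width': 0.08537203705029679}
scene {'vfov': 52.31785285754507, 'cx': 321.1895252102803, 'cy': 197.35118205543282, 'cam_to_world': array([[-0.59301814, -0.51508588,  0.61888288,  1.25536526],
       [ 0.805027  , -0.36386015,  0.4685481 ,  0.62284572],
       [-0.01615569,  0.77607495,  0.63043371,  0.95294544],
       [ 0.        ,  0.        ,  0.        ,  1.        ]])}
top {'vfov': 49.17699247242696, 'cx': 328.5458007447708, 'cy': 196.150275042101, 'cam_to_world': array([[ 0.00720753,  0.99687031, -0.07872507,  0.36168483],
       [-0.99980289,  0.00864037,  0.01787508,  0.03887533],
       [ 0.01849935,  0.07858071,  0.9967361 ,  1.35379214],
       [ 0.        ,  0.        ,  0.        ,  1.        ]])}
wrist {'vfov': 68.03453299952625, 'cx': 320.77222324889647, 'cy': 200.62556893054688, 'cam_to_world': array([[ 2.84197510e-01,  9.22058029e-01,  2.62756096e-01,
         2.45446643e-01],
       [-9.58765602e-01,  2.73471819e-01,  7.73413457e-02,
        -5.79696617e-01],
       [-5.43178921e-04, -2.73901725e-01,  9.61757532e-01,
         3.73816380e-01],
       [ 0.00000000e+00,  0.00000000e+00,  0.00000000e+00,
         1.00000000e+00]])}
```

View pics/scene0.png

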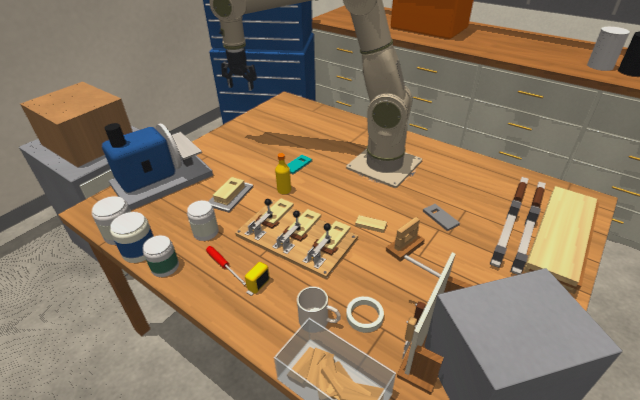

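View pics/top0.png

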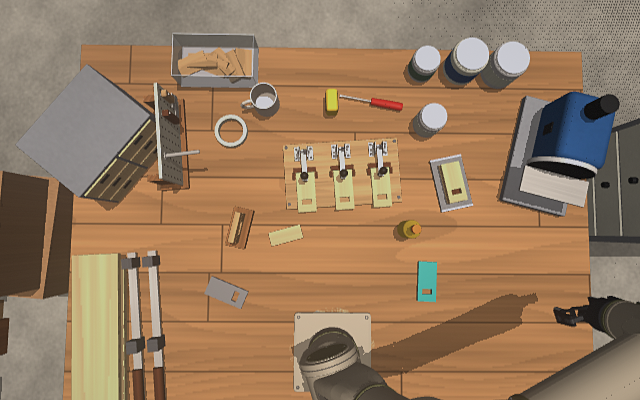

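Top view: stations a, b and c hold pale fronts at (305,192), (343,188) and (381,185), with knobs at (304,175), (342,176) and (378,171). The board with the pile is at (452,182), the sander at (240,228), and the free peg runs (165,153)→(200,152).
Front look-alikes: grey plate (227,292), turquoise plate (427,282), offcut without a slot (286,235), front on the pile (454,182). By the description I choose the three in the jig under fingers. Next is a close crop to check that.

```bash
cat > h.py <<'E'
from rig import *
import numpy as np, cv2
def ray(c,px):
    f=200/np.tan(np.radians(c["vfov"]/2)); T=c["cam_to_world"]
    d=T[:3,:3]@np.array([(px[0]-c["cx"])/f,-(px[1]-c["cy"])/f,-1]); return T[:3,3],d/np.linalg.norm(d)
def onz(c,px,z):
    o,d=ray(c,px); return o+d*(z-o[2])/d[2]
def proj(c,p):
    f=200/np.tan(np.radians(c["vfov"]/2)); T=c["cam_to_world"]; q=T[:3,:3].T@(np.asarray(p)-T[:3,3])
    return np.array([c["cx"]+f*q[0]/-q[2],c["cy"]-f*q[1]/-q[2]])
def tri(obs):
    A=np.zeros((3,3));b=np.zeros(3)
    for c,px in obs:
        o,d=ray(c,px);M=np.eye(3)-np.outer(d,d);A+=M;b+=M@o
    return np.linalg.solve(A,b)
def down(yaw):
    "tool pointing down, closing axis y at yaw (deg) from world x"
    a=np.radians(yaw); y=np.array([np.cos(a),np.sin(a),0]); z=np.array([0,0,-1.]); return np.column_stack([np.cross(y,z),y,z])
E
python3 - <<'E'
from h import *
im=cv2.imread("pics/top0.png"); cv2.imwrite("pics/crop1.png",cv2.resize(im[80:320,140:500],None,fx=2.2,fy=2.2,interpolation=cv2.INTER_CUBIC))
c=calibration("top")
for n,p,z in [("jigcorners",(283,142),.018),("",(400,137),.018),("",(402,204),.018),("",(287,211),.018),("pile",(454,182),.05),("sander",(240,228),.1),("pegtip",(200,152),.185),("pegroot",(165,153),.165),("fa",(305,192),.03),("fc",(381,185),.03),("glue",(410,229),.0),("offcut",(286,235),.018)]: print(n,onz(c,p,z).round(3))
E
```

```text
jigcorners [0.634 0.157 0.018]
 [ 0.654 -0.206  0.018]
 [ 0.445 -0.211  0.018]
 [0.421 0.141 0.018]
pile [ 0.511 -0.363  0.05 ]
sander [0.367 0.268 0.1  ]
pegtip [0.57  0.365 0.185]
pegroot [0.57  0.465 0.165]
fa [0.478 0.087 0.03 ]
fc [ 0.502 -0.145  0.03 ]
glue [ 0.369 -0.239  0.   ]
offcut [0.348 0.143 0.018]
```

View pics/crop1.png

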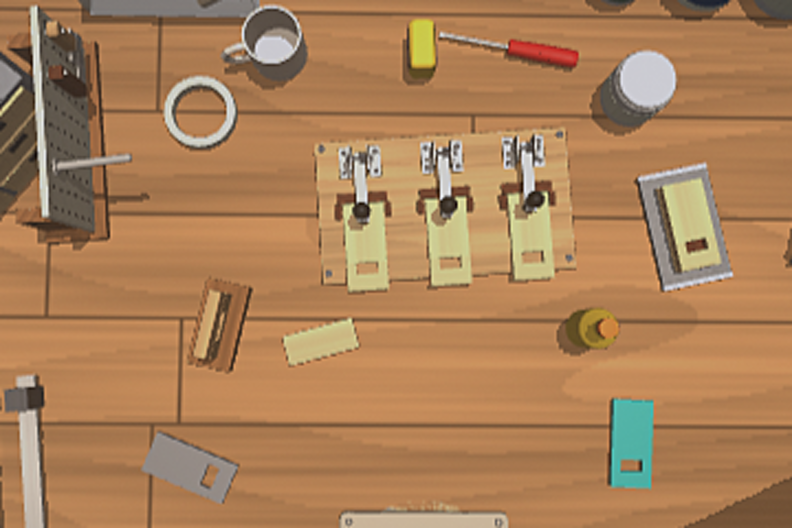

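The crop confirms it: the fronts under the fingers sit in the jig, with slots towards the robot. The turquoise (630,443) and grey (190,466) plates are loose on the bench, and the offcut (320,341) has no slot. Now I take closer wrist views of the jig and the pile.

Run:
```python
from h import *
import pickle
R=down(-90); D={}
for n,p in [("pile1",(.44,-.40,.47)),("pile2",(.44,-.30,.47)),("jig1",(.43,-.09,.50)),("jig2",(.43,.03,.50))]:
    move_ptp(np.array(p),R); hold(.3)
    c=calibration("wrist"); im=read_camera("wrist"); D[n]=(c,im); cv2.imwrite(f"pics/{n}.png",im)
pickle.dump(D,open("d.pkl","wb")); print(state()["time"])
cv2.imwrite("pics/m1.png",cv2.resize(np.vstack([np.hstack([D["pile1"][1],D["pile2"][1]]),np.hstack([D["jig1"][1],D["jig2"][1]])]),(800,500),interpolation=cv2.INTER_AREA))
```

```text
4.7083
```

View pics/m1.png

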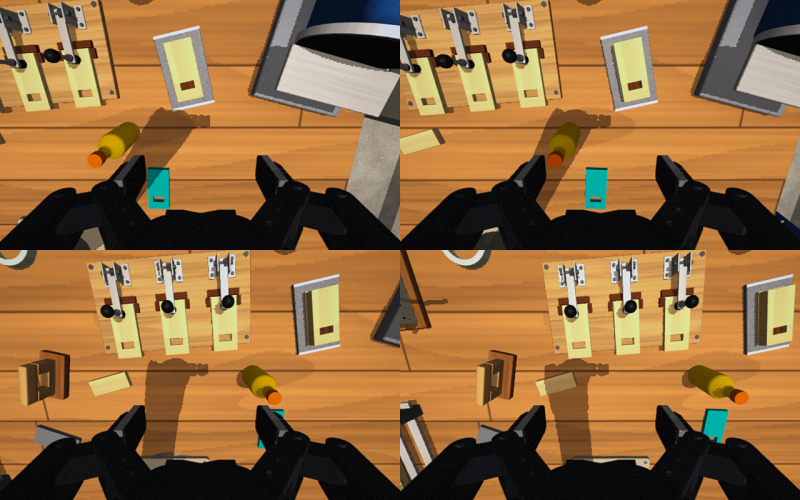

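The wrist views show the knobs at about (171,98), (267,90), (365,83) in jig1 and (274,99), (368,91), (467,82) in jig2. The pile top is near (291,115) in pile1 and (358,110) in pile2.

```bash
cat >> h.py <<'E'
def yellow(im): 
    return cv2.inRange(cv2.cvtColor(im,cv2.COLOR_BGR2HSV),(22,50,150),(35,150,255))
def blob(mask,near,amin=100):
    n,l,s,ce=cv2.connectedComponentsWithStats(mask)
    k=[i for i in range(1,n) if s[i,4]>=amin]; i=min(k,key=lambda i:np.hypot(*(ce[i]-near)))
    return (l==i).astype(np.uint8)*255,ce[i],s[i]
def quad(m):
    c=max(cv2.findContours(m,cv2.RETR_EXTERNAL,cv2.CHAIN_APPROX_NONE)[0],key=cv2.contourArea)
    return cv2.boxPoints(cv2.minAreaRect(cv2.convexHull(c)))
E
python3 - <<'E'
from h import *
import pickle
D=pickle.load(open("d.pkl","rb"))
K={"jig1":[(171,98),(267,90),(365,83)],"jig2":[(274,99),(368,91),(467,82)]}
kn={}
for n in K:
    c,im=D[n]; g=(im.max(2)<60).astype(np.uint8)*255; g=cv2.morphologyEx(g,cv2.MORPH_OPEN,cv2.getStructuringElement(2,(7,7)))
    kn[n]=[blob(g,p,60) for p in K[n]]
    for p,b in zip(K[n],kn[n]): print(n,p,b[1].round(1),b[2],onz(c,b[1],.096).round(4))
for i in range(3): print("knob",i,tri([(D[n][0],kn[n][i][1]) for n in K]).round(4))
Q={}
for n,p in [("pile1",(291,115)),("pile2",(358,110))]:
    c,im=D[n]; m,ce,s=blob(yellow(im),p,800); q=quad(m); a=cv2.approxPolyDP(cv2.convexHull(np.argwhere(m)[:,::-1].astype(np.int32)),6,True)[:,0]
    Q[n]=a; print(n,ce.round(1),s,a.tolist(),q.round(1).tolist())
for n,ps in [("jig1",[(200,134),(280,125),(372,122)]),("jig2",[(284,132),(368,128),(455,125)])]:
    c,im=D[n]
    for p in ps:
        m,ce,s=blob(yellow(im),p,400); a=cv2.approxPolyDP(cv2.convexHull(np.argwhere(m)[:,::-1].astype(np.int32)),6,True)[:,0]
        print(n,s,[onz(c,t,.03)[:2].round(3).tolist() for t in a])
E
```

```text
jig1 (171, 98) [173.   97.8] [161  87  29  21 384] [0.5218 0.0845 0.096 ]
jig1 (267, 90) [267.4  90.2] [258  80  20  21 311] [ 0.5301 -0.0284  0.096 ]
jig1 (365, 83) [364.4  82.4] [355  72  20  21 320] [ 0.5384 -0.1429  0.096 ]
jig2 (274, 99) [272.2  98. ] [263  88  19  21 300] [0.5215 0.0863 0.096 ]
jig2 (368, 91) [368.5  90.2] [359  80  20  21 313] [ 0.53   -0.0281  0.096 ]
jig2 (467, 82) [466.4  82.3] [455  72  23  21 356] [ 0.5386 -0.1431  0.096 ]
knob 0 [0.522  0.0872 0.0904]
knob 1 [ 0.5301 -0.0283  0.0953]
knob 2 [ 0.5385 -0.1429  0.0964]
pile1 [293.2 108.8] [ 261   59   65  105 4094] [[325, 154], [284, 162], [261, 69], [304, 59]] [[260.0, 68.5], [304.8999938964844, 58.099998474121094], [327.0, 153.89999389648438], [282.1000061035156, 164.3000030517578]]
pile2 [371.  108.8] [ 340   59   61  105 4026] [[400, 154], [359, 163], [342, 69], [386, 60]] [[339.20001220703125, 67.9000015258789], [385.70001220703125, 58.400001525878906], [405.20001220703125, 154.0], [358.70001220703125, 163.5]]
jig1 [ 177   86   50   88 2530] [[0.423, 0.051], [0.419, 0.105], [0.512, 0.112], [0.54, 0.082], [0.541, 0.059]]
jig1 [ 254   79   49   89 2657] [[0.432, -0.063], [0.428, -0.01], [0.546, 0.001], [0.55, -0.055]]
jig1 [ 337   72   44   90 2590] [[0.441, -0.178], [0.436, -0.123], [0.555, -0.115], [0.559, -0.169]]
jig2 [ 259   85   48   89 2627] [[0.423, 0.051], [0.419, 0.105], [0.537, 0.114], [0.541, 0.059]]
jig2 [ 341   79   43   89 2560] [[0.432, -0.064], [0.427, -0.009], [0.546, 0.0], [0.55, -0.055]]
jig2 [ 423   74   42   88 2487] [[0.556, -0.13], [0.53, -0.172], [0.448, -0.178], [0.436, -0.123], [0.553, -0.114]]
```

Run:
```python
from h import *
import pickle
D=pickle.load(open("d.pkl","rb"))
P={n:cv2.cornerSubPix(cv2.GaussianBlur(yellow(D[n][1]),(5,5),0),np.float32(a).reshape(-1,1,2),(5,5),(-1,-1),(3,30,.01))[:,0] for n,a in {"pile1":[[325,154],[284,162],[261,69],[304,59]],"pile2":[[402,154],[359,163],[341,69],[385,60]]}.items()}
for i in range(4): print(P["pile1"][i],P["pile2"][i],tri([(D[n][0],P[n][i]) for n in P]).round(4))
for z in (.03,.04,.05,.06,.07):
  for n in P:
    w=np.array([onz(D[n][0],p,z) for p in P[n]])[:,:2]; L=np.linalg.norm(w-np.roll(w,-1,0),axis=1)
    ax=w[3]+w[2]-w[0]-w[1]; print(z,n,w.mean(0).round(4),L.round(4),np.degrees(np.arctan2(ax[1],ax[0])).round(2))
```

```text
[325.72916 153.83212] [400.08734 154.25331] [ 0.4611 -0.4079  0.0399]
[284.3798  163.37427] [358.88672 163.47568] [ 0.4492 -0.3525  0.0441]
[260.20428   69.258415] [340.2597   69.67584] [ 0.5661 -0.326   0.0395]
[303.80304   58.282215] [385.73526   58.489037] [ 0.5777 -0.3808  0.045 ]
0.03 pile1 [ 0.5138 -0.3657] [0.0588 0.1235 0.0573 0.1235] 12.78
0.03 pile2 [ 0.5135 -0.3688] [0.0576 0.1234 0.0587 0.1235] 12.75
0.04 pile1 [ 0.5137 -0.3666] [0.0574 0.1205 0.0559 0.1204] 12.78
0.04 pile2 [ 0.5134 -0.3671] [0.0562 0.1204 0.0573 0.1205] 12.75
0.05 pile1 [ 0.5136 -0.3675] [0.0559 0.1174 0.0545 0.1174] 12.78
0.05 pile2 [ 0.5133 -0.3655] [0.0548 0.1174 0.0558 0.1174] 12.75
0.06 pile1 [ 0.5135 -0.3683] [0.0545 0.1144 0.0531 0.1144] 12.78
0.06 pile2 [ 0.5132 -0.3639] [0.0534 0.1143 0.0544 0.1144] 12.75
0.07 pile1 [ 0.5134 -0.3692] [0.0531 0.1114 0.0517 0.1114] 12.78
0.07 pile2 [ 0.5132 -0.3622] [0.052  0.1113 0.053  0.1114] 12.75
```

```bash
cat >> h.py <<'E'
JY=np.radians(4.2); JX=np.array([np.cos(JY),np.sin(JY),0]); JR=down(4.2-90)
KN={"a":np.array([.5217,.0865,.096]),"b":np.array([.5301,-.0282,.096]),"c":np.array([.5385,-.1430,.096])}
UP=np.array([0,0,1.]); G=.155
def kpos(s,th):
    piv=KN[s]+.078*JX-.048*UP; ph=np.arctan2(48,78)+th; r=np.hypot(.078,.048)
    return piv-r*np.cos(ph)*JX+r*np.sin(ph)*UP+G*UP
def swing(s,t0,t1,n=7):
    move_ptp(kpos(s,t0)+.09*UP,JR); release(); movel(kpos(s,t0),.15); grasp(35); print(s,"grip",round(state()["grip_width"],4),end=" ")
    for t in np.linspace(t0,t1,n)[1:]: movel(kpos(s,t),.12)
    S=state(); print("F",S["force"].round(1),"w",round(S["grip_width"],4),end=" "); release(); movel(kpos(s,t1)+.09*UP,.2); print("t",round(state()["time"],1))
E
python3 - <<'E'
from h import *
move_ptp(np.array([.45,-.03,.45]),JR)
swing("b",0,1.45)
move_ptp(np.array([.43,-.03,.50]),down(-90)); hold(.2); cv2.imwrite("pics/flip.png",read_camera("wrist"))
E
```

```text
b grip 0.0219 F [2.  5.5 2.1] w 0.0219 t 10.5
```

View pics/flip.png

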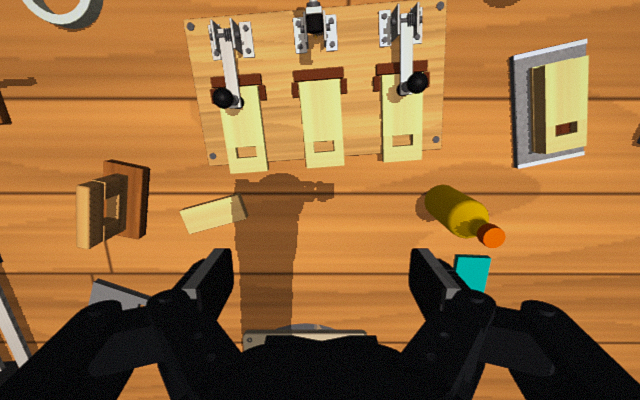

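The middle finger stands up at (315,15) and its front is undisturbed at (322,120). Next I flip the other two, measure the bare fronts and pick the first.

Run:
```python
from h import *
swing("c",0,1.45); swing("a",0,1.45)
move_ptp(np.array([.43,-.03,.50]),down(-90)); hold(.3); c=calibration("wrist"); im=read_camera("wrist"); cv2.imwrite("pics/flip3.png",im)
o={}
for s,p in zip("abc",[(245,130),(322,122),(401,120)]):
    m,ce,st=blob(yellow(im),p,400); a=cv2.boxPoints(cv2.minAreaRect(cv2.findContours(m,0,1)[0][0])) ; w=np.array([onz(c,t,.03)[:2] for t in quad(m)]); L=np.linalg.norm(w-np.roll(w,-1,0),axis=1)
    exp=KN[s][:2]-.041*JX[:2]; print(s,w.mean(0).round(4),"expected",exp.round(4),L.round(3))
g=(im.max(2)<60).astype(np.uint8)*255
print(state()["time"],state()["force"])
```

```text
c grip 0.0218 F [0.9 5.6 2. ] w 0.0217 t 17.5
a grip 0.0217 F [3.1 5.3 2.9] w 0.022 t 23.3
a [0.4802 0.0835] expected [0.4808 0.0835] [0.056 0.122 0.061 0.123]
b [ 0.4886 -0.0319] expected [ 0.4892 -0.0312] [0.056 0.12  0.061 0.121]
c [ 0.4977 -0.1461] expected [ 0.4976 -0.146 ] [0.055 0.123 0.059 0.122]
24.725 [-0.32220746 -1.33001204 -0.70724543]
```

View pics/flip3.png

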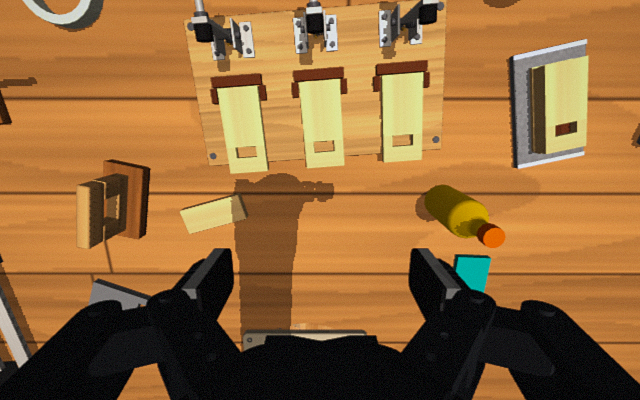

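The knobs now stand at the back at (202,30), (315,15) and (428,12), with all three fronts where expected. I pick and place the first front (c).

```bash
cat >> h.py <<'E'
PY=12.77; PC=np.array([.5135,-.367,0]); PR=down(PY-90)
def pick(s,z=.187):
    p=KN[s]-.041*JX; p[2]=z
    move_ptp(p+.12*UP,JR); release(); f0=state()["force"][2]; movel(p+.012*UP,.15)
    movel(p,.05); print(s,"dF",(state()["force"][2]-f0).round(1),end=" ")
    grasp(60); hold(.2); movel(p+.11*UP,.12); S=state(); print("w",round(S["grip_width"],4),"F",S["force"].round(1),"t",round(S["time"],1))
def place(top,off=.169):
    p=PC.copy(); p[2]=top+off
    move_ptp(p+.09*UP,PR); movel(p+.012*UP,.12); hold(.4); print("w",round(state()["grip_width"],4),end=" ")
    f0=np.mean([(hold(.02),state()["force"][2])[1] for _ in range(5)]); z=p[2]+.012
    while z>p[2]-.025:
        z-=.0007; p1=p.copy(); p1[2]=z; movel(p1,.02); hold(.05); df=state()["force"][2]-f0
        if df>1.0: break
    S=state(); print("contact tcp z",S["ee_pos"].round(4),"df",df.round(2),"w",round(S["grip_width"],4),end=" ")
    release(); hold(.2); movel(p1+.12*UP,.15); print("t",round(state()["time"],1)); return z-off
E
python3 - <<'E'
from h import *
pick("c"); print(place(.043))
move_ptp(np.array([.42,-.36,.42]),down(-90)); hold(.3); c=calibration("wrist"); im=read_camera("wrist"); cv2.imwrite("pics/pl1.png",im)
E
```

```text
c dF 0.7 w 0.0546 F [-0.5  0.2 -0.7] t 28.8
w 0.0543 contact tcp z [ 0.5135 -0.367   0.2112] df 6.29 w 0.0546 t 38.2
0.041699999999999904
```

View pics/pl1.png

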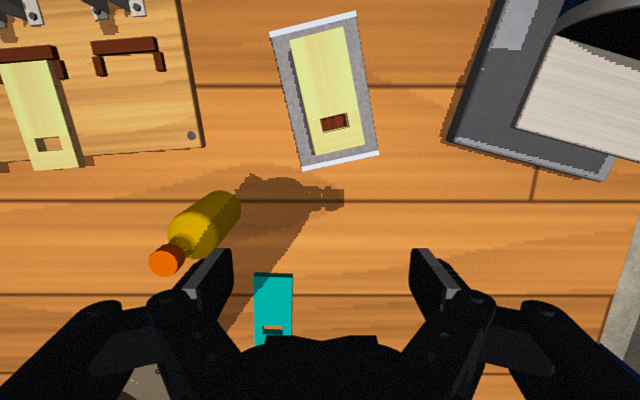

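The front lies flush on the pile, slot near at (335,122). I measure its pose against the pile and board before the next one.

```bash
python3 - <<'E'
from h import *
im=cv2.imread("pics/pl1.png"); c=calibration("wrist")
m,_,_=blob(yellow(im),(327,90),800); q=quad(m)
def rep(q,z):
    w=np.array([onz(c,t,z)[:2] for t in q]); e=w-np.roll(w,-1,0); L=np.linalg.norm(e,axis=1); v=e[np.argmax(L)]; v=v*np.sign(v[0]); print(z,w.mean(0).round(4),L.round(4),np.degrees(np.arctan2(v[1],v[0])).round(2))
rep(q,.054)
hsv=cv2.cvtColor(im,cv2.COLOR_BGR2HSV); g=cv2.inRange(hsv,(0,0,90),(180,60,255))|yellow(im); g=cv2.morphologyEx(g,cv2.MORPH_OPEN,np.ones((3,3)))
mm,_,s=blob(g,(325,90),3000); print(s); rep(quad(mm),.012)
E
sed -i 's/z-=.0007/z-=.0003/; s/movel(p+.012\*UP,.12); hold(.4)/movel(p+.006*UP,.1); hold(.4)/; s/z=p\[2\]+.012/z=p[2]+.006/; s/hold(.05); df/hold(.03); df/' h.py; tail -16 h.py
```

```text
0.054 [ 0.5136 -0.3691] [0.0561 0.1206 0.0621 0.1217] 12.67
[  269    11   110   160 11331]
0.012 [ 0.5141 -0.3697] [0.0998 0.1646 0.1129 0.1672] 12.13
    S=state(); print("F",S["force"].round(1),"w",round(S["grip_width"],4),end=" "); release(); movel(kpos(s,t1)+.09*UP,.2); print("t",round(state()["time"],1))
PY=12.77; PC=np.array([.5135,-.367,0]); PR=down(PY-90)
def pick(s,z=.187):
    p=KN[s]-.041*JX; p[2]=z
    move_ptp(p+.12*UP,JR); release(); f0=state()["force"][2]; movel(p+.012*UP,.15)
    movel(p,.05); print(s,"dF",(state()["force"][2]-f0).round(1),end=" ")
    grasp(60); hold(.2); movel(p+.11*UP,.12); S=state(); print("w",round(S["grip_width"],4),"F",S["force"].round(1),"t",round(S["time"],1))
def place(top,off=.169):
    p=PC.copy(); p[2]=top+off
    move_ptp(p+.09*UP,PR); movel(p+.006*UP,.1); hold(.4); print("w",round(state()["grip_width"],4),end=" ")
    f0=np.mean([(hold(.02),state()["force"][2])[1] for _ in range(5)]); z=p[2]+.006
    while z>p[2]-.025:
        z-=.0003; p1=p.copy(); p1[2]=z; movel(p1,.02); hold(.03); df=state()["force"][2]-f0
        if df>1.0: break
    S=state(); print("contact tcp z",S["ee_pos"].round(4),"df",df.round(2),"w",round(S["grip_width"],4),end=" ")
    release(); hold(.2); movel(p1+.12*UP,.15); print("t",round(state()["time"],1)); return z-off
```

Run:
```python
from h import *
pick("b"); t=place(.0537); print(t)
pick("a"); print(place(t+.012))
move_ptp(np.array([.42,-.36,.42]),down(-90)); hold(.3); im=read_camera("wrist"); cv2.imwrite("pics/pl3.png",im)
c=calibration("wrist"); m,_,_=blob(yellow(im),(327,90),800); w=np.array([onz(c,x,t+.024)[:2] for x in quad(m)]); e=w-np.roll(w,-1,0); print(w.mean(0),np.linalg.norm(e,axis=1),np.degrees(np.arctan2(e[:,1],e[:,0])))
```

```text
b dF 0.3 w 0.0548 F [ 0.3 -0.4 -1.6] t 43.6
w 0.0547 contact tcp z [ 0.5135 -0.367   0.2281] df 1.42 w 0.0544 t 48.5
0.059100000000000014
a dF 0.4 w 0.0549 F [ 0.5  0.7 -1. ] t 53.3
w 0.0544 contact tcp z [ 0.5135 -0.367   0.2352] df 2.38 w 0.0546 t 68.5
0.06600000000000023
[ 0.51259076 -0.36935395] [0.05543882 0.11807623 0.06179767 0.119285  ] [ 101.68507716   15.88942481  -76.92031725 -167.20237426]
```

View pics/pl3.png

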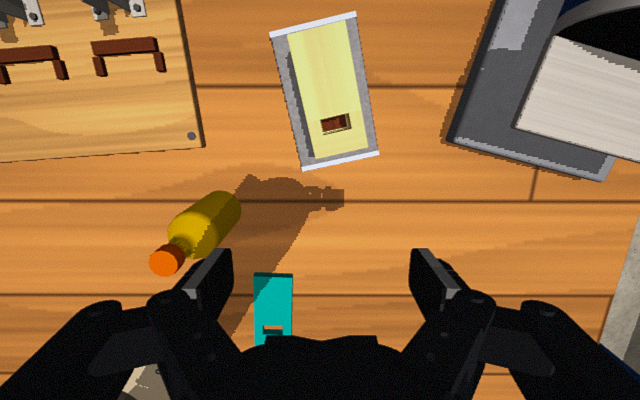

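Run:
```python
from h import *
R=np.array(down(PY-90)); p=PC-.0*JX; 
# oblique looks at the pile sides from closer
ims=[]
for q in [(.43,-.30,.34),(.43,-.46,.34)]:
    move_ptp(np.array(q),down(-90)); hold(.3); ims.append(read_camera("wrist")[0:230,120:520])
cv2.imwrite("pics/side.png",cv2.resize(np.hstack(ims),(800,230)))
print(state()["time"])
```

```text
71.2583
```

View pics/side.png

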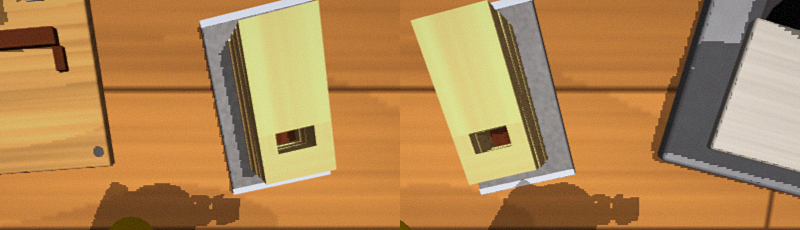

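The pile's sides are flush in both side views, and the slots line up at (297,138) and (490,138). I fold the three fingers down and then look at the sander and rack.

Run:
```python
from h import *
import pickle
move_ptp(np.array([.45,-.2,.42]),JR)
for s in "cba": swing(s,1.5,-.12,8)
D={}
for n,p in [("s1",(.33,.20,.47)),("s2",(.33,.30,.47)),("r1",(.45,.30,.50)),("r2",(.45,.40,.50))]:
    move_ptp(np.array(p),down(-90)); hold(.3); c=calibration("wrist"); im=read_camera("wrist"); D[n]=(c,im)
pickle.dump(D,open("d2.pkl","wb")); print(state()["time"])
cv2.imwrite("pics/m2.png",cv2.resize(np.vstack([np.hstack([D["s1"][1],D["s2"][1]]),np.hstack([D["r1"][1],D["r2"][1]])]),(800,500),interpolation=cv2.INTER_AREA))
```

```text
c grip 0.0216 F [-1.4  5.6 -1.8] w 0.022 t 78.3
b grip 0.0218 F [-1.5  4.9 -1.8] w 0.0217 t 84.1
a grip 0.0219 F [-0.2  7.  -2.8] w 0.0216 t 90.0
94.0333
```

View pics/m2.png

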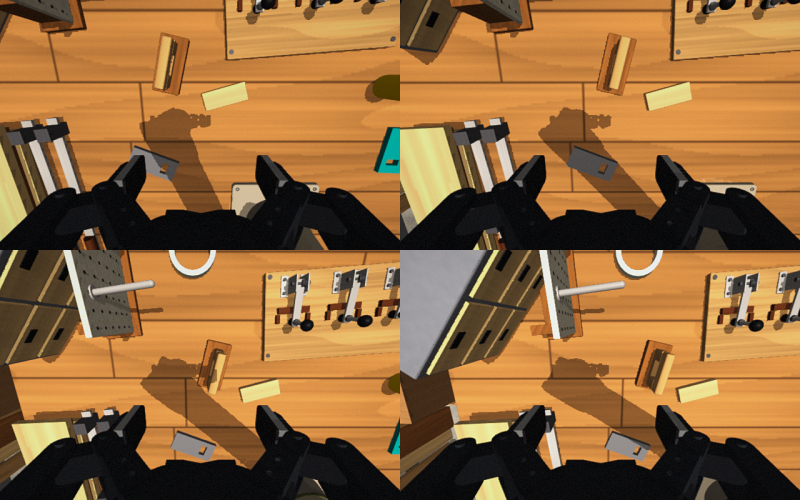

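All three fingers are down again, knobs at (308,325), (365,320) and (398,315). The sander is at (170,63) in s1 and (616,63) in s2. The peg runs (92,292)→(152,285) in r1. I crop closer.

Run:
```python
from h import *
import pickle
D=pickle.load(open("d2.pkl","rb"))
def cr(n,x,y): return cv2.resize(D[n][1][y:y+100,x:x+130],None,fx=3,fy=2.9,interpolation=cv2.INTER_CUBIC)
cv2.imwrite("pics/z.png",np.vstack([np.hstack([cr("s1",210,50),cr("s2",280,50)]),np.hstack([cr("r1",130,20),cr("r2",240,20)])]))
h=cv2.cvtColor(D["s1"][1],cv2.COLOR_BGR2HSV)
for y in (80,95,110): print([tuple(int(v) for v in h[y,x]) for x in range(250,300,4)])
h=cv2.cvtColor(D["r1"][1],cv2.COLOR_BGR2HSV); 
for x in (160,200,230,240): print([tuple(int(v) for v in h[y,x]) for y in range(48,76,3)])
```

```text
[(15, 175, 192), (13, 192, 178), (18, 152, 227), (19, 138, 228), (21, 137, 227), (16, 152, 218), (15, 140, 71), (17, 149, 60), (12, 156, 93), (13, 192, 161), (13, 195, 153), (13, 189, 169), (13, 194, 155)]
[(13, 185, 167), (17, 151, 210), (18, 147, 228), (20, 141, 229), (21, 137, 229), (15, 161, 76), (16, 151, 197), (15, 153, 113), (13, 194, 166), (13, 199, 149), (13, 193, 168), (14, 199, 187), (14, 173, 187)]
[(14, 179, 160), (18, 148, 228), (19, 145, 227), (21, 136, 227), (16, 165, 156), (17, 155, 74), (16, 153, 202), (13, 188, 163), (13, 194, 155), (12, 189, 162), (14, 197, 190), (15, 177, 46), (14, 174, 182)]
[(20, 64, 92), (21, 57, 90), (17, 52, 94), (22, 52, 94), (16, 34, 111), (18, 20, 213), (18, 27, 211), (17, 29, 176), (12, 36, 70), (21, 45, 79)]
[(14, 188, 183), (13, 190, 165), (16, 38, 162), (17, 27, 216), (19, 27, 211), (17, 27, 167), (19, 38, 73), (21, 55, 93), (18, 53, 87), (21, 54, 94)]
[(15, 173, 220), (10, 22, 210), (18, 26, 218), (16, 29, 192), (16, 22, 125), (15, 176, 213), (16, 172, 214), (15, 176, 215), (14, 179, 197), (16, 177, 192)]
[(11, 30, 180), (19, 24, 221), (18, 25, 224), (11, 30, 176), (12, 93, 96), (15, 171, 218), (15, 176, 209), (15, 175, 213), (14, 172, 197), (15, 177, 190)]
```

View pics/z.png

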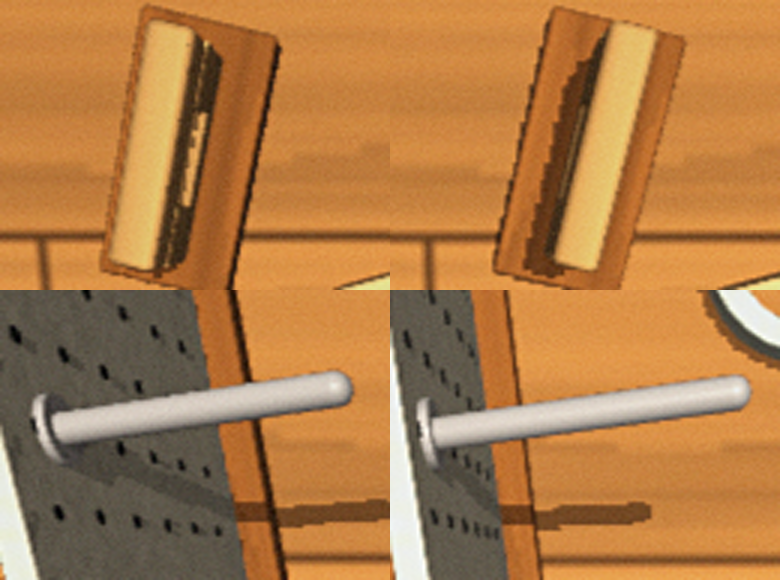

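The crop shows the handle top as a light bar: (150,20)–(130,265) in s1 and (635,25)–(575,268) in s2. The peg tip is at (345,388) and (745,391), its root at (55,428) and (435,433).

Run:
```python
from h import *
import pickle
D=pickle.load(open("d2.pkl","rb"))
t=tri([(D["r1"][0],(246,53.8)),(D["r2"][0],(359,54.8))]); r=tri([(D["r1"][0],(148.3,67.6)),(D["r2"][0],(255,69.3))]); print("tip",t.round(4),"root",r.round(4),"dist",np.linalg.norm((t-r)[:2]).round(4))
for n,a,b in [("r1",(246,53.8),(148.3,67.6)),("r2",(359,54.8),(255,69.3))]:
    p,q=onz(D[n][0],a,.185),onz(D[n][0],b,.165); v=(p-q)[:2]; print(n,p.round(4),q.round(4),np.linalg.norm(v).round(4),np.degrees(np.arctan2(v[1],v[0])).round(2))
qs={}
for n,p in [("s1",(259,100)),("s2",(350,100))]:
    c,im=D[n]; m=cv2.inRange(cv2.cvtColor(im,cv2.COLOR_BGR2HSV),(17,110,203),(24,165,255)); x,y=p; k=np.zeros_like(m); k[y-48:y+48,x-35:x+35]=255
    m,ce,s=blob(cv2.morphologyEx(m&k,cv2.MORPH_OPEN,np.ones((3,3))),p,300); q=quad(m); w=np.array([onz(c,u,.1)[:2] for u in q]); e=w-np.roll(w,-1,0); L=np.linalg.norm(e,axis=1); v=e[np.argmax(L)]
    print(n,s,w.mean(0).round(4),L.round(4),np.degrees(np.arctan2(v[1],v[0])).round(2)); qs[n]=q.mean(0)
print(tri([(D[n][0],qs[n]) for n in qs]).round(4))
```

```text
tip [0.5725 0.3648 0.1862] root [0.5632 0.4591 0.1724] dist 0.0948
r1 [0.5726 0.365  0.185 ] [0.5643 0.4631 0.165 ] 0.0984 -85.19
r2 [0.5728 0.3646 0.185 ] [0.5641 0.4606 0.165 ] 0.0964 -84.82
s1 [248  58  25  84 995] [0.4162 0.265 ] [0.087 0.014 0.087 0.015] -12.5
s2 [ 337   59   31   84 1098] [0.416  0.2655] [0.087  0.0146 0.0872 0.0156] -13.02
[0.4177 0.265  0.0982]
```

The peg measures 95 mm long with its tip at z 0.186, and the handle top is 0.098 m high, so both match the description. The sander now reads about 5 cm from my first estimate. I re-measure it right before grasping, lift it and check before inserting.

```bash
cat >> h.py <<'E'
TIP=np.array([.5727,.3648,0]); PU=np.array([np.cos(np.radians(-85)),np.sin(np.radians(-85)),0])
RR=down(-85); GZ=.245
def pegp(d,dz=0): # TCP with eye centre on the peg axis at d (m) from the panel
    p=TIP+PU*(d-.095); p[2]=.165+.02*d/.095+GZ-.055+dz; return p
def sander():
    c=calibration("wrist"); im=read_camera("wrist"); x,y=proj(c,(.416,.265,.1)).astype(int)
    m=cv2.inRange(cv2.cvtColor(im,cv2.COLOR_BGR2HSV),(17,110,203),(24,165,255)); k=np.zeros_like(m); k[max(0,y-48):y+48,x-35:x+35]=255
    m,ce,s=blob(cv2.morphologyEx(m&k,cv2.MORPH_OPEN,np.ones((3,3))),(x,y),300); w=np.array([onz(c,u,.1)[:2] for u in quad(m)]); e=w-np.roll(w,-1,0); L=np.linalg.norm(e,axis=1); v=e[np.argmax(L)]; v=v*np.sign(v[0])
    return w.mean(0),L,np.degrees(np.arctan2(v[1],v[0]))
E
python3 - <<'E'
from h import *
move_ptp(np.array([.33,.27,.45]),down(-90)); hold(.3); w,L,a=sander(); print(w,L.round(3),a)
assert abs(L.max()-.088)<.005 and np.hypot(*(w-(.416,.265)))<.01 and abs(a+12.7)<3
p=np.array([w[0],w[1],GZ]); R=down(a-90)
move_ptp(p+.1*UP,R); movel(p,.1); print("F",state()["force"].round(1)); grasp(90); hold(.2); movel(p+.16*UP,.12); print(state()["grip_width"],state()["force"].round(1))
q=pegp(.15); q[2]=p[2]+.16; movel(q,.15,RR); movel(pegp(.15),.1); hold(.5); S=state(); print(S["grip_width"],S["force"].round(1),S["time"],S["joints"].round(0))
im=read_camera("wrist"); s=read_camera("scene"); t=read_camera("top")
cv2.imwrite("pics/pre.png",np.vstack([cv2.resize(np.hstack([im,cv2.resize(s[190:390,310:630],(640,400))]),(800,250)),cv2.resize(t[70:200,120:320],(500,325),interpolation=2).repeat(1,0) if 0 else cv2.copyMakeBorder(cv2.resize(t[80:180,120:320],(600,300),interpolation=2),0,0,0,200,0)]))
E
```

```text
[0.41624222 0.26519766] [0.087 0.014 0.087 0.015] -12.918348725513598
F [-0.4  0.6  0.2]
0.016563789168700625 [-0.1 -1.  -2.9]
0.016820704405707994 [-0.6  0.4 -1.4] 101.3167 [  -8.   27.  -34.   79.   15.   79. -127.]
```

View pics/pre.png

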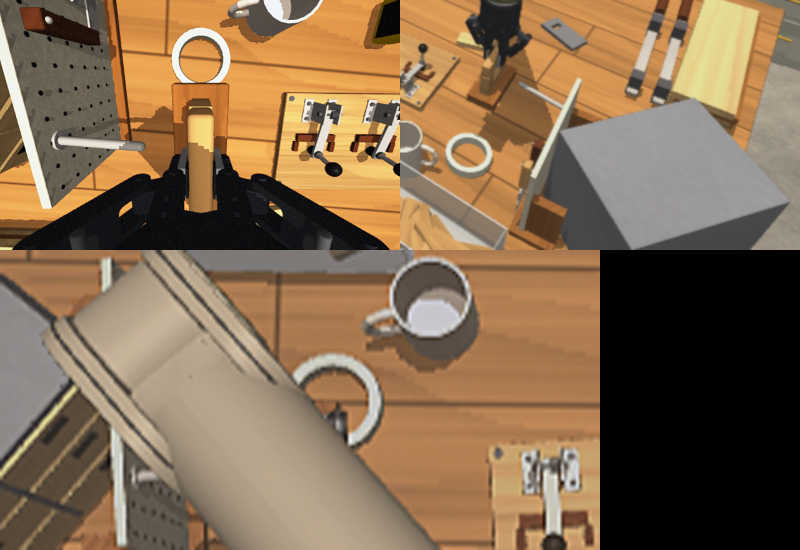

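The sander hangs level in the gripper at (200,160), with its handle square to the peg, whose tip is at (143,147). A quick projection check of the peg, then I insert.

Run:
```python
from h import *
c=calibration("wrist"); im=read_camera("wrist")
t=TIP.copy(); t[2]=.185; r=TIP-.095*PU; r[2]=.165
print("proj tip",proj(c,t),"seen ~ (229,235); root",proj(c,r),"seen ~(90,225)")
h=cv2.cvtColor(im,cv2.COLOR_BGR2HSV); m=((h[...,1]<60)&(h[...,2]>130)).astype(np.uint8)*255; k=np.zeros_like(m); k[210:250,100:250]=255; m,ce,s=blob(m&k,(160,230),100); print(s); ys,xs=np.nonzero(m)
for u in (120,160,200,220): print(u,ys[xs==u].mean(), "expected",np.interp(u,[proj(c,r)[0],proj(c,t)[0]],[proj(c,r)[1],proj(c,t)[1]]).round(1))
```

```text
proj tip [231.26046939 234.08718106] seen ~ (229,235); root [101.13615511 223.05315913] seen ~(90,225)
[ 100  219  128   23 1635]
120 227.0 expected 224.7
160 229.5 expected 228.0
200 232.41666666666666 expected 231.4
220 235.5 expected 233.1
```

Run:
```python
from h import *
f0=state()["force"].copy()
for d in (.12,.105,.09,.075,.065):
    movel(pegp(d),.05); S=state(); print(d,(S["force"]-f0).round(1),round(S["grip_width"],4))
    if np.abs(S["force"]-f0).max()>8: raise SystemExit("contact")
hold(.3); f=np.mean([(hold(.02),state()["force"][2])[1] for _ in range(8)]); z=0
while z>-.014:
    z-=.0004; movel(pegp(.065,z),.02); hold(.03); v=np.mean([(hold(.01),state()["force"][2])[1] for _ in range(4)])-f
    if v>1.8: break
print("contact dz",z,v.round(2),state()["grip_width"],state()["time"])
hold(.2); cv2.imwrite("pics/hang0.png",read_camera("wrist")); cv2.imwrite("pics/hang0s.png",read_camera("scene"))
```

```text
0.12 [ 0.7 -1.  -0.4] 0.0168
0.105 [ 0.5 -1.3 -0.2] 0.0167
0.09 [ 0.8 -1.  -0.9] 0.0168
0.075 [ 0.7 -0.8  0.3] 0.0169
0.065 [-1.2 -0.1 -0.3] 0.0166
contact dz -0.007200000000000002 2.61 0.016681427828606408 110.15
```

Contact came 7.2 mm down where about 8 mm was expected, so the bar rests on the peg. I release, back off and check.

Run:
```python
from h import *
release(); hold(.5); p=pegp(.065,-.0072); print(state()["force"].round(1)); movel(p+.12*UP,.1)
move_ptp(np.array([.42,.22,.50]),down(-90)); hold(1); w=read_camera("wrist"); s=read_camera("scene"); t=read_camera("top"); print(state()["time"])
cv2.imwrite("pics/end.png",np.vstack([cv2.resize(np.hstack([w,cv2.resize(s[190:390,310:630],(640,400),interpolation=2)]),(800,250)),cv2.resize(t[80:320,100:500],(800,350))[:, :] ]))
```

```text
[ 0.1 -0.9 -0.4]
115.0417
```

View pics/end.png

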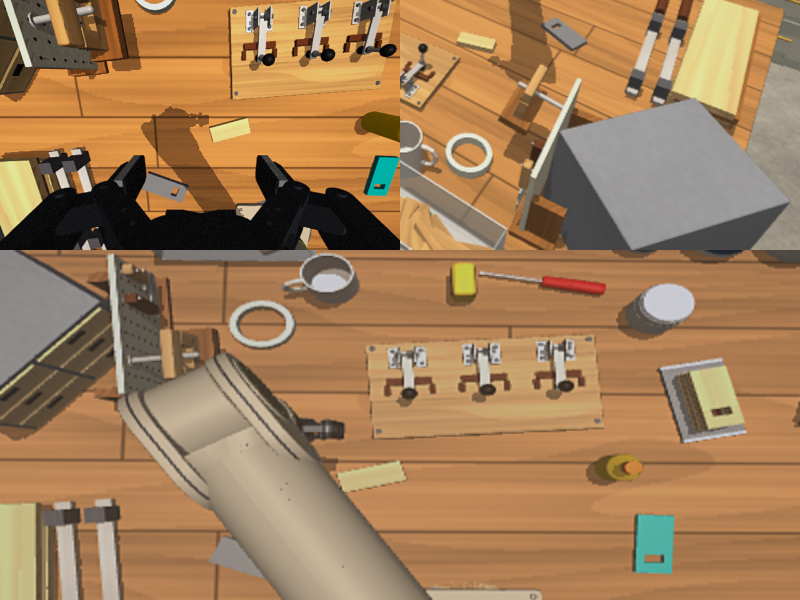

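The sander hangs on the peg at (75,15) and (520,95). All three fingers are down at (408,390), (485,390) and (565,383), the pile is square at (705,395), and the other things haven't moved.

```bash
python3 -c "
from rig import *
print(close_job())"
```

```text
the job is handed in; nothing more can be done
None
```

The job is handed in at about 115 s: all three fronts are square and flush on the pile, all three fingers are folded down, and the sanding block hangs on the free peg by its eye; however, the second front was let go about 5 mm above the pile after a false contact reading, and the first was set down with about 6 N.

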